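# Rolling pin out of the baking caddy

## Robot

A 7-joint arm with a two-finger parallel gripper is mounted at the origin on a cart in front of the work surface, level with it; the furniture and walls round the work are solid. World frame = base frame: x ahead of the robot, y to its left, z up, the work surface at z = 0. Lengths are in m, angles in rad, forces in N, time in s.
With the tool pointing down it reaches from about 0.425 to 0.875 m from the base axis. Payload 4.7 kg.
Tool frame: the origin (TCP) lies on the centre line of the jaws, within the pads' length; the fingertips stand ctrl.tcp_to_tips ahead of it and the grasp point (between the pads) lies 2 mm behind it (ctrl.tcp_to_tips is the distance from the TCP to the fingertips, in m); z points along the fingers, y is the line along which they close (so a half turn about z gives the same grasp; the last joint's range is limited). The gripper opens to 87 mm and grips with 3 to 60 N. Pads are 19 mm wide; open, the fingers measure 117 mm over their backs; the gripper's body (75 mm by 190 mm) begins 51 mm behind the grasp point.
Start: joints at [1.306, 0.321, -0.07, 1.45, 0.023, 1.371, -0.057], TCP at [0.179, -0.625, 0.24] pointing down, gripper open.
Joint ranges: [-2.86, 2.86], [-0.3, 2.09], [-1.38, 1.24], [0.06, 2.45], [-1.56, 4.7], [0.09, 2.05], [-2.69, 2.69]. Speed limits (rad/s): [2.57, 2.57, 3.14, 3.14, 3.14, 3.14, 3.14].

## Interface

Orientations are given as a rotation vector (axis times angle).
In Python, from bench import ctrl, optics, close_job gives the robot as it stands.
- The arm moves only by the shell command python3 -m inch 'ROWS' [OPENING] [FORCE]. ROWS is JSON, a list of rows, each a list of 2 entries, a list of its own where there are three numbers: the shift along the tool's x, y, z in mm, then the turn, a rotation vector about the tool's x, y, z in degrees. In form: [[[x, y, z], [ax, ay, az]], ...]. A call has exactly 10 rows; each row shifts and turns the commanded pose from where the row before left it, along the tool's axes as they then stand; what a row does not reach is not made up. A row lasts 1/10 s, in which the tool goes at most 50 mm and 8.59 degrees, less where a joint would pass 70% of its speed; a pose out of reach is approached as far as the arm can. A call is refused whole if a number of a shift passes 50 or a number of a turn 8.59, either way. A call with a gripper value outside its range is refused whole. OPENING is the closure, from 0 (fully open) to 1 (shut), set as the call begins (- or left out, the last holds). The fingers move at their own pace and stop on an object; FORCE is the grip in N (left out, the last holds). Time passes only in rows, so rows that do not move let the fingers close, or fill a call up. It gives the time, the measured TCP pose, the force and the opening at its end, in the units of the state.
- ctrl.get_state(): the state, without advancing time (a new reading comes with each control period).
- optics.get_image(name): name is "scene" or "side" or "wrist"; returns a dict with "image" (480x640x3 uint8, red, green, blue), "fx", "fy", "cx", "cy" (pixels), "dist" ([k1, k2, p1, p2, k3] as OpenCV has them; the pictures are not rectified), "R" (3x3) and "t" (3): a world point X has camera coordinates R X + t; the wrist camera has in their place "hand_eye" (4x4, takes a point from camera to tool coordinates, whose origin is the TCP and whose axes are the flange's). Camera axes: x right, y down, z forward; pixel columns grow to the right and rows downward; lengths in m; the calibration is good to about 2 mm. A picture is of the moment at which its call begins: read the wrist's pose just before it. There is no depth.
- close_job(): hands the job in, once; it reports no verdict.
The state is a dict: "time": time; "joint_positions": joint angles; "qd": joint speeds; "joint_torque": joint torques, N m; "position": TCP position; "tool_rot": TCP orientation; "ft_force": force on the tool from outside, world axes, zero at the start; "torque": the same for the moment, N m; "grip_width": opening from 0.0 (shut) to 1.0 (fully open).
Only numpy, scipy, OpenCV 4.12 (cv2) and the standard library are available. Lean on these libraries where they do the work, as an engineer would, in place of code of your own. Each camera call takes 0.05 s, during which the arm holds its last target. There are 200 camera calls.

## Task

Get the rolling pin out of the baking caddy for the pastry lesson. First clear the well: stand the stray jar upright in the one empty jar cell and let go of it; then, without forcing it, tilt the pin, whose left end lies under the fixed jar shelf, and draw it out through the open part of the caddy. Finish with the pin still held in the gripper, motionless, all of it at least 10 cm above the walls round the well and touching nothing else; the other jars, the cup on the shelf, the bowl and the jug stay as they are.

Things in the scene. Friction and masses are not known exactly. Their poses are not given: they have to be found in the camera images.
- caddy: Open wooden caddy, 180 (x) by 385 (y) mm, fixed to the worktop. Origin: centre of its underside; x across, y along it towards the jar shelf, z up. Walls 10 mm thick: right end wall (-y) 105 mm high, long sides 80 mm, at the shelf end (y over 42.5) all 139 mm. Well inside x -80..80, y -182.5..182.5 mm, floor at z 8 mm.
- opening (a point): Centre of the open part of the well, level with the top of the right end wall, caddy frame (0, -70, 105) mm. The well is open only from y -182.5 to 42.5 mm (225 mm), so the opening is shorter than the pin. On the well's floor two V cradles (x -30..14 mm, up to z 36 mm, at y -100 and 100 mm) carry the pin.
- shelf_edge (a point): Middle of the lower front edge of the fixed jar shelf, caddy frame (0, 42.5, 105) mm. The shelf covers the well from here to the end wall (y 182.5): underside z 105, top z 113 mm; front lip y 42.5..48.5 and partition y 127..133 mm, both up to z 139 mm; behind the partition three square cells in a row across x, 49 mm wide and deep, dividers up to z 139 mm.
- cell0 (a point): Centre of the floor of the jar cell nearest the robot, caddy frame (-55.4, 157.8, 113) mm.
- cell1 (a point): Centre of the floor of the middle jar cell, caddy frame (0, 157.8, 113) mm.
- cell2 (a point): Centre of the floor of the jar cell farthest from the robot, caddy frame (55.4, 157.8, 113) mm. Two cells hold jars, one is empty; which one varies.
- pin: Wooden one-piece rolling pin, 340 mm long, 0.2 to 0.45 kg, lying level along the caddy in the two V cradles. Origin: middle of its axis (at the start at caddy x -8, z 44 mm); its own y runs along its axis towards the jar shelf. Barrel 42 mm in diameter, y -115..115 mm; a 55 mm handle of at most 23 mm diameter at either end. At the start 120 to 136 mm of it lie under the shelf.
- pin_left (a point): Tip of the pin's handle that starts under the jar shelf, 170 mm from the pin's origin along +y.
- pin_right (a point): Tip of the pin's other handle, in the open part of the well, 170 mm from the pin's origin along -y.
- stray_jar: Round spice jar with a dark cap, 41 mm in diameter, 105 mm high, about 0.11 kg, standing on the floor of the open well between the pin and the far wall. Origin: centre of its underside, z up its axis.
- jar_a: Spice jar of the same size (41 by 105 mm) standing in one of the cells. Origin: centre of its underside.
- jar_b: Spice jar of the same size (41 by 105 mm) standing in another of the cells. Origin: centre of its underside.
- small_cup: Steel measuring cup, 58 by 141 by 35 mm, lying on the jar shelf in front of the cells. Origin: centre of its underside.
- cabinet_edge (a point): Point on the lower front edge of the wall cabinets, which hang behind the caddy over the whole length of the worktop from this height up; their door handles stand out about 40 mm further towards the robot. The wrist and forearm must stay clear of them.
- bowl: Steel mixing bowl, 209 mm across, 95 mm high, on the worktop left of the caddy. Origin: centre of its underside.
- jug: Clear measuring jug, 120 by 169 by 135 mm, on the worktop at the right, farther back. Origin: centre of its underside.

How it is judged:
By the outcome, as a careful person would: the job done as asked, in the order asked, and still so for the second after the job is handed in, while the arm keeps its last pose, push and grip.
It also fails if it takes over 54 s, if anything falls off the work surface, if the arm or the gripper's body presses on something with over 40 N, if the wrist force passes 120 N, or if a joint passes its speed limit or range.

## Working session

There is one attempt and no reset: what is moved stays moved. The work goes in short steps, Python scripts to look and compute and a shell command to move; the robot and the scene stay as the last step left them, time stands still between calls to the robot, and variables do not carry over. Pictures are saved under pics/ and viewed, on a budget of 10 in all, crops included, one or two more only if the job needs it, and the job is handed in when it is done.

```bash
mkdir -p pics; ls; python3 - <<'E'
from bench import ctrl, optics
import cv2, numpy as np
print(ctrl.get_state(), ctrl.tcp_to_tips)
for n in ("scene","side"):
    d=optics.get_image(n); np.savez(n+".npz",**d)
    cv2.imwrite(f"pics/{n}0.png",d["image"][:,:,::-1])
    print(n,d["fx"],d["cx"],d["cy"],d["dist"],-np.array(d["R"]).T@d["t"],np.array(d["R"])[2])
d=optics.get_image("wrist");print(d["hand_eye"],d["fx"],d["cx"],d["cy"])
E
```

```text
pics
{'time': 0.0, 'joint_positions': array([ 1.30613081,  0.32182077, -0.07009054,  1.45169742,  0.02261879,
        1.37077733, -0.05692822]), 'qd': array([-0.00090659, -0.00043166, -0.00184308,  0.00211139,  0.00045895,
       -0.00063451, -0.00057358]), 'joint_torque': array([-5.38191744e-04, -4.91286349e+01, -4.04133406e-01, -3.12525237e+01,
       -6.38177013e-02,  4.37792810e-02,  1.85533945e-04]), 'position': array([ 0.17866607, -0.62441637,  0.23845172]), 'tool_rot': array([-3.10926312e+00, -4.36225348e-01,  5.96166397e-04]), 'ft_force': array([ 0.32507695, -0.18514758,  0.40430263]), 'torque': array([0.01780437, 0.00751581, 0.02139325]), 'grip_width': 1.0032009007961629} 0.017
scene 536.9967073464859 318.1545268145726 237.92779484586137 [0.05033133 0.         0.         0.         0.        ] [ 0.12671519 -0.96424933  1.28863132] [ 0.23272618  0.70499165 -0.66994425]
side 566.3538592495847 314.68310154283625 238.0416280918625 [-0.14215119  0.          0.          0.          0.        ] [-0.63809332 -0.86123147  1.41986047] [ 0.59647874  0.51604683 -0.61474286]
[[-1.67730971e-03 -9.64794043e-01 -2.63001218e-01  7.29735348e-02]
 [ 9.99998031e-01 -1.89726069e-03  5.82352436e-04  8.36413018e-05]
 [-1.06083203e-03 -2.62999723e-01  9.64795326e-01 -1.44325886e-01]
 [ 0.00000000e+00  0.00000000e+00  0.00000000e+00  1.00000000e+00]] 376.65290550987567 315.3110032672044 236.9839803456039
```

View pics/scene0.png

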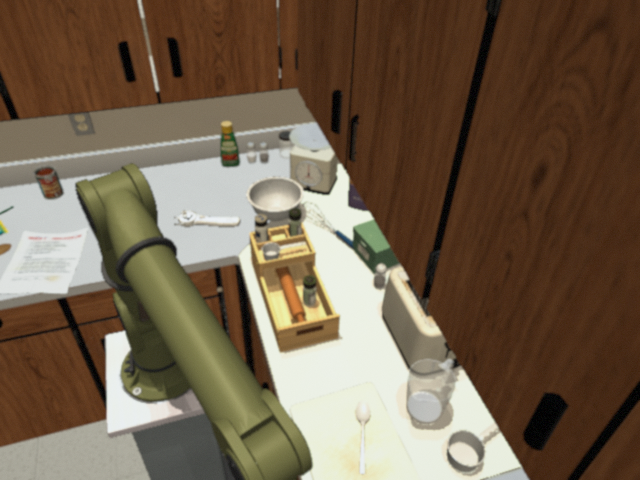

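View pics/side0.png

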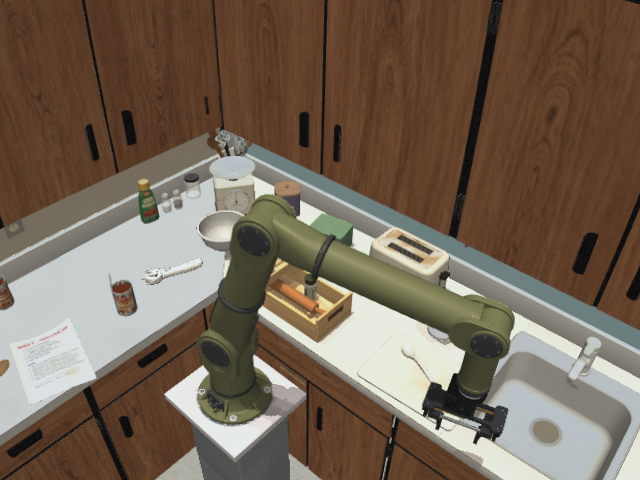

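The scene shows the caddy at about (255–338, 230–345), the stray jar at (310, 290), the pin at (291, 295), and jars near (261, 228) and (295, 220). Next I need an enlarged crop.

```bash
python3 - <<'E'
import cv2, numpy as np
i=np.load("scene.npz")["image"][190:355,235:350,::-1]
j=np.load("side.npz")["image"][235:345,220:365,::-1]
a=cv2.resize(i,None,fx=3.6,fy=3.6,interpolation=cv2.INTER_CUBIC)
b=cv2.resize(j,None,fx=2.6,fy=2.6,interpolation=cv2.INTER_CUBIC)
c=np.zeros((600,800,3),np.uint8);c[:a.shape[0],:a.shape[1]]=a[:600];c[:b.shape[0],420:420+b.shape[1]]=b[:,:380]
cv2.imwrite("pics/crop1.png",c)
E
```

```text
(no output)
```

View pics/crop1.png

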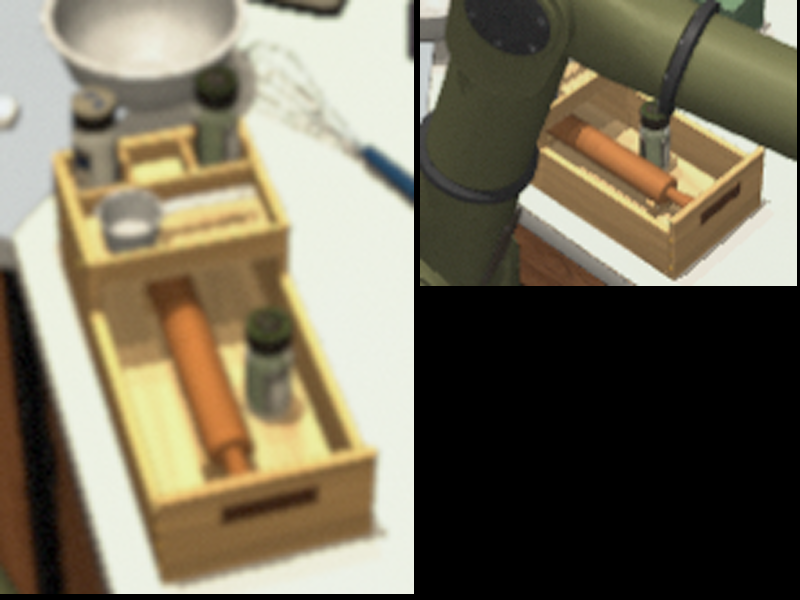

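The middle cell (cell1) is empty. The stray jar's cap top is at crop (268, 322), and the caddy corners are clear enough to fit the pose.

```bash
cat > h.py <<'E'
import cv2, numpy as np
from scipy.optimize import least_squares
from scipy.spatial.transform import Rotation as Rt
def K(d): return np.array([[d["fx"],0,d["cx"]],[0,d["fy"],d["cy"]],[0,0,1.]],float)
def proj(d,X,R=None,t=None):
    R=d["R"] if R is None else R; t=d["t"] if t is None else t
    return cv2.projectPoints(np.asarray(X,float).reshape(-1,3),cv2.Rodrigues(np.asarray(R))[0],np.asarray(t,float),K(d),np.asarray(d["dist"],float))[0][:,0]
def ray(d,uv,z,R=None,t=None):
    R=np.asarray(d["R"] if R is None else R); t=np.asarray(d["t"] if t is None else t)
    n=cv2.undistortPoints(np.array(uv,float).reshape(-1,1,2),K(d),np.asarray(d["dist"],float))[:,0]
    r=np.c_[n,np.ones(len(n))]@R; c=-R.T@t
    return c+r*((z-c[2])/r[:,2])[:,None]
def wrist_ext(d,s):  # world->cam
    T=np.eye(4);T[:3,:3]=Rt.from_rotvec(s["tool_rot"]).as_matrix();T[:3,3]=s["position"]
    E=np.linalg.inv(T@np.asarray(d["hand_eye"])); return E[:3,:3],E[:3,3]
def cad(p,X):
    X=np.asarray(X,float).reshape(-1,3)/1000; return X@Rt.from_euler("z",p[2]).as_matrix().T+[p[0],p[1],0]
E
python3 - <<'E'
from h import *
d=np.load("scene.npz")
o=np.array([235,190])
P=[(155,500),(375,455),(163,582),(372,532),(85,262),(288,225),(243,125),(57,155)]
X=[(-90,-192.5,105),(90,-192.5,105),(-90,-192.5,0),(90,-192.5,0),(-90,42.5,139),(90,42.5,139),(90,192.5,139),(-90,192.5,139)]
uv=np.array(P)/3.6+o
f=lambda p:(proj(d,cad(p,X))-uv).ravel()
r=least_squares(f,[.5,0,0],loss="soft_l1");p=r.x
print(p,np.degrees(p[2]));print(f(p).reshape(-1,2).round(1))
np.save("cad.npy",p)
T=lambda q,z:ray(d,np.array(q)/3.6+o,z)
j=T([(268,322)],.113)[0];print("jar",j)
c=lambda w:(Rt.from_euler("z",-p[2]).apply(np.array(w)-[p[0],p[1],0])*1000).round(1)
print("jar cad",c(j)); print("caps jars",c(T([(95,105),(217,82)],.218)))
print("pin barrel right end top/handle",c(T([(232,450)],.06)))
print("pts",cad(p,[(0,-70,105),(0,157.8,113),(-8,-70,44)]))
E
```

```text
[ 0.41023798  0.14312888 -0.00085509] -0.04899331930658445
[[ 0.   0.8]
 [ 0.7 -0.8]
 [-1.2  1. ]
 [-0.2  0.7]
 [ 0.4  0.3]
 [ 0.9 -0.6]
 [ 0.2 -3. ]
 [-1.9 -1.5]]
jar [0.45486794 0.10199149 0.113     ]
jar cad [ 44.7 -41.1 113. ]
caps jars [[-54.7 149.4 218. ]
 [ 54.  151.2 218. ]]
pin barrel right end top/handle [[  -9.5 -122.7   60. ]]
pts [[0.41017812 0.07312891 0.105     ]
 [0.41037291 0.30092882 0.113     ]
 [0.40217812 0.07313575 0.044     ]]
```

```bash
python3 -m inch '[[[0,0,-30],[0,0,8]],[[0,0,-30],[0,0,8]],[[30,-36,0],[0,0,0]],[[30,-36,0],[0,0,0]],[[30,-36,0],[0,0,0]],[[30,-36,0],[0,0,0]],[[30,-36,0],[0,0,0]],[[30,-36,0],[0,0,0]],[[30,-36,0],[0,0,0]],[[30,-36,0],[0,0,0]]]' 0
```

```text
time: 1.15
position: [0.4198, -0.3353, 0.2995]
tool_rot: [3.141, -0.001, -0.0]
ft_force: [1.0, -0.0, -0.2]
grip_width: 1.001
```

```bash
python3 -m inch '[[[3,-46,0],[0,0,0]],[[3,-46,0],[0,0,0]],[[3,-46,0],[0,0,0]],[[3,-46,0],[0,0,0]],[[3,-46,0],[0,0,0]],[[3,-46,0],[0,0,0]],[[3,-46,0],[0,0,0]],[[3,-46,0],[0,0,0]],[[3,-46,0],[0,0,0]],[[0,0,0],[0,0,0]]]'
python3 - <<'E'
from h import *
from bench import ctrl,optics
s=ctrl.get_state();d=optics.get_image("wrist")
np.savez("w1.npz",**{k:v for k,v in d.items()},position=s["position"],tool_rot=s["tool_rot"])
print(s["position"],s["tool_rot"],s["joint_positions"])
R,t=wrist_ext(d,s);im=d["image"][:,:,::-1].copy()
p=np.load("cad.npy")
for q in proj(d,cad(p,[(-90,42.5,139),(90,42.5,139),(90,-192.5,105),(-90,-192.5,105),(44.7,-41.1,113),(0,157.8,139)]),R,t): cv2.circle(im,tuple(int(v) for v in q),3,(255,0,255),1)
cv2.imwrite("pics/w1.png",im)
E
```

```text
time: 2.15
position: [0.4454, 0.0845, 0.2999]
tool_rot: [-3.14, -0.018, -0.002]
ft_force: [-0.8, -0.4, 0.2]
grip_width: 1.004
[0.4454454  0.08445998 0.2999238 ] [-3.13959346e+00 -1.75381997e-02 -1.58056624e-03] [ 0.58425654 -0.13361132 -0.74404218  1.79193037 -0.09282922  1.44746968
 -1.70361645]
```

View pics/w1.png

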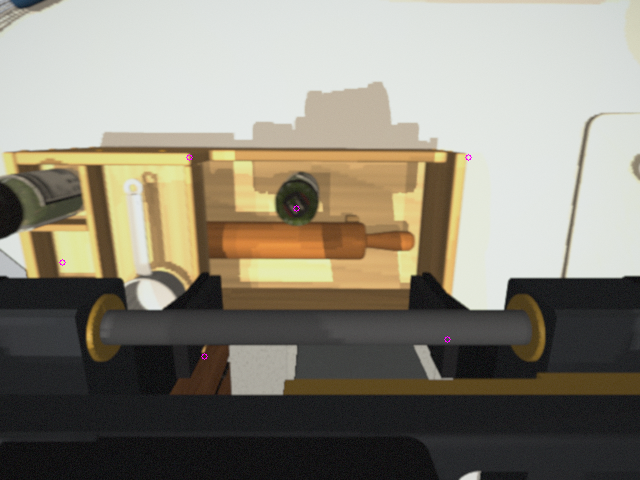

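The wrist view shows the cap at (297, 208), the pin's right barrel end at (365, 241) and handle tip at (414, 241), and cell1 near (62, 255).

```bash
python3 - <<'E'
from h import *
d=dict(np.load("w1.npz"));R,t=wrist_ext(d,d)
r=lambda uv,z:ray(d,[uv],z,R,t)[0].round(4)
for n,uv,z in [("jarcap",(296,207),.113),("far shelf front z139",(207,150),.139),("far right outer z105",(464,151),.105),("right outer near",(449,290),.105),("far wall z139 back left",(6,152),.139),("partition/far lip inner far z139 (92,165)",(92,165),.139),("part near",(112,270),.139),("divider 1-2",(63,226),.139),("pin tip",(414,241),.044),("barrel end c",(365,241),.055),("barrel top edge",(300,223),.05),("barrel low edge",(300,259),.05)]:
    print(n,r(uv,z))
E
```

```text
jarcap [0.4559 0.1022 0.113 ]
far shelf front z139 [0.5059 0.171  0.139 ]
far right outer z105 [ 0.5058 -0.0452  0.105 ]
right outer near [ 0.3742 -0.0455  0.105 ]
far wall z139 back left [0.5028 0.3304 0.139 ]
partition/far lip inner far z139 (92,165) [0.4933 0.2637 0.139 ]
part near [0.4043 0.2594 0.139 ]
divider 1-2 [0.4429 0.2952 0.139 ]
pin tip [ 0.4061 -0.0244  0.044 ]
barrel end c [0.4087 0.0312 0.055 ]
barrel top edge [0.4267 0.1012 0.05  ]
barrel low edge [0.386  0.1012 0.05  ]
```

```bash
python3 -m inch '[[[5,-9,10],[0,0,0]],[[5,-9,22],[0,0,0]],[[0,0,30],[0,0,0]],[[0,0,30],[0,0,0]],[[0,0,30],[0,0,0]],[[0,0,30],[0,0,0]],[[0,0,20],[0,0,0]],[[0,0,15],[0,0,0]],[[0,0,12],[0,0,0]],[[0,0,0],[0,0,0]]]' &&  python3 -m inch '[[[0,0,0],[0,0,0]],[[0,0,0],[0,0,0]],[[0,0,0],[0,0,0]],[[0,0,0],[0,0,0]],[[0,0,0],[0,0,0]],[[0,0,0],[0,0,0]],[[0,0,0],[0,0,0]],[[0,0,0],[0,0,0]],[[0,0,0],[0,0,0]],[[0,0,0],[0,0,0]]]' 1 20
```

```text
time: 3.2
position: [0.455, 0.0937, 0.0989]
tool_rot: [3.141, -0.003, -0.006]
ft_force: [-0.7, -0.1, -0.8]
grip_width: 1.0
time: 4.2
position: [0.4563, 0.095, 0.1006]
tool_rot: [-3.142, 0.001, -0.0]
ft_force: [0.7, 0.9, 1.2]
grip_width: 0.477
```

```bash
python3 -m inch '[[[0,0,-15],[0,0,0]],[[0,0,-25],[0,0,0]],[[0,0,-40],[0,0,0]],[[0,0,-40],[0,0,0]],[[0,0,-40],[0,0,0]],[[0,0,-30],[0,0,0]],[[-10,0,0],[0,0,0]],[[-15,-10,0],[0,0,0]],[[-10,-20,0],[0,0,0]],[[-8,-30,0],[0,0,0]]]' &&  python3 -m inch '[[[0,-30,0],[0,0,0]],[[0,-30,0],[0,0,0]],[[0,-30,0],[0,0,0]],[[0,-30,0],[0,0,0]],[[0,-20,0],[0,0,0]],[[0,-6,0],[0,0,0]],[[0,0,0],[0,0,0]],[[0,0,0],[0,0,0]],[[0,0,0],[0,0,0]],[[0,0,0],[0,0,0]]]'
python3 - <<'E'
from h import *
from bench import ctrl,optics
s=ctrl.get_state();d=optics.get_image("wrist");e=optics.get_image("scene")
np.savez("w2.npz",**d,position=s["position"],tool_rot=s["tool_rot"]);np.savez("s2.npz",**e)
print(s["position"],s["tool_rot"],s["joint_positions"])
a=d["image"][:,:,::-1]
b=cv2.resize(e["image"][180:300,230:360,::-1],None,fx=3,fy=3,interpolation=cv2.INTER_CUBIC)
c=np.zeros((600,800,3),np.uint8);c[:360,:480]=cv2.resize(a,(480,360));c[:240,480:]=cv2.resize(b,(320,240)) if 0 else c[:240,480:]
c[240:600,410:800]=b
cv2.imwrite("pics/w2.png",a);cv2.imwrite("pics/s2.png",b)
E
```

```text
time: 5.2
position: [0.4119, 0.1536, 0.289]
tool_rot: [3.14, -0.007, -0.003]
ft_force: [0.3, 1.1, -1.6]
grip_width: 0.477
time: 6.2
position: [0.4136, 0.2998, 0.2904]
tool_rot: [3.14, -0.004, 0.001]
ft_force: [-0.7, -0.2, -2.0]
grip_width: 0.478
[0.41364129 0.29984151 0.2904378 ] [ 3.14047325e+00 -3.69364518e-03  7.60039695e-04] [ 0.39108055  0.07249763 -1.10532892  1.681779    0.06661427  1.42790848
 -2.29586494]
```

View pics/w2.png

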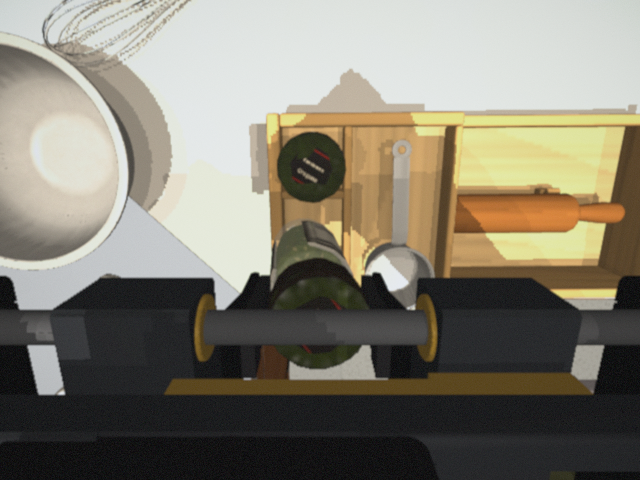

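View pics/s2.png

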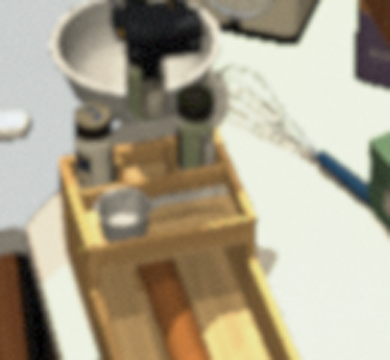

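The wrist view shows jar_b in cell2 (cap at (311, 167)), the partition at column ~345, the divider at row ~200, and the held jar upright with its cap at about (320, 320).

```bash
python3 - <<'E'
from h import *
d=dict(np.load("w2.npz"));R,t=wrist_ext(d,d)
r=lambda uv,z:ray(d,[uv],z,R,t)[0].round(4)
for n,uv,z in [("jarb cap",(311,167),.218),("far wall outer z139",(360,114),.139),("far wall inner z139",(360,125),.139),("endwall outer z139",(268,150),.139),("endwall inner",(280,150),.139),("part left",(343,150),.139),("part right",(350,150),.139),("divider far",(310,196),.139),("divider near",(310,204),.139),("held cap front edge",(320,275),.303),("held cap L",(274,320),.303),("held cap R",(367,320),.303),("held cap back",(320,368),.303),("lip front far",(463,115),.139),("pin tip",(625,212),.044)]:
    print(n,r(uv,z))
# zoom file for edges
im=d["image"].astype(int)
print(im[150,262:290].sum(1)//3, im[150,335:360].sum(1)//3); print(im[108:132,375].sum(1)//3, im[188:235,312].sum(1)//3)
E
```

```text
jarb cap [0.4688 0.3021 0.218 ]
far wall outer z139 [0.5013 0.266  0.139 ]
far wall inner z139 [0.4934 0.2658 0.139 ]
endwall outer z139 [0.4753 0.3357 0.139 ]
endwall inner [0.4753 0.3265 0.139 ]
part left [0.4751 0.2783 0.139 ]
part right [0.475  0.2729 0.139 ]
divider far [0.4397 0.3038 0.139 ]
divider near [0.4333 0.3039 0.139 ]
held cap front edge [0.436  0.2982 0.303 ]
held cap L [0.4176 0.316  0.303 ]
held cap R [0.4174 0.2801 0.303 ]
held cap back [0.3963 0.2983 0.303 ]
lip front far [0.5002 0.1888 0.139 ]
pin tip [ 0.4062 -0.0281  0.044 ]
[152 149 151 150 141 123 123 131 133 132 130 127 123 124 120 117 112  95
  66  47  42  41  45  49  48  44  47  43] [ 40  45  40  44  44  59  75  69  69  91 121 136 134 133 132 131 126 136
 148 146 143 139 140 140 143]
[177 177 176 162 143 138 148 151 152 152 151 151 150 149 150 141 125 104
 107 140 154 159 158 157] [ 43  44  43  44  42  42  41  37  38  40  39  36  34  39  72 106 125 126
 129 128 129 126 126 125 128 127 127 125 128 127 124 121 117  98  81  81
  82  86  90  88  90  88  85  88  89  88  91]
```

```bash
python3 -m inch '[[[-1,-3,0],[0,0,0]],[[0,0,12],[0,0,0]],[[0,0,14],[0,0,0]],[[0,0,12],[0,0,0]],[[0,0,8],[0,0,0]],[[0,0,5],[0,0,0]],[[0,0,5],[0,0,0]],[[0,0,5],[0,0,0]],[[0,0,5],[0,0,0]],[[0,0,0],[0,0,0]]]'
```

```text
time: 7.3
position: [0.4145, 0.3053, 0.2278]
tool_rot: [-3.139, 0.001, -0.008]
ft_force: [-0.8, -2.3, 15.7]
grip_width: 0.475
```

```bash
python3 - <<'E'
from h import *
from bench import ctrl,optics
s=ctrl.get_state();d=optics.get_image("wrist")
np.savez("w3.npz",**d,position=s["position"],tool_rot=s["tool_rot"])
print(s["position"],s["ft_force"])
cv2.imwrite("pics/w3.png",cv2.resize(d["image"][120:400,180:460,::-1],(600,600)))
E
```

```text
[0.41450448 0.30531137 0.22778705] [-0.75685918 -2.32286799 15.6503908 ]
```

View pics/w3.png

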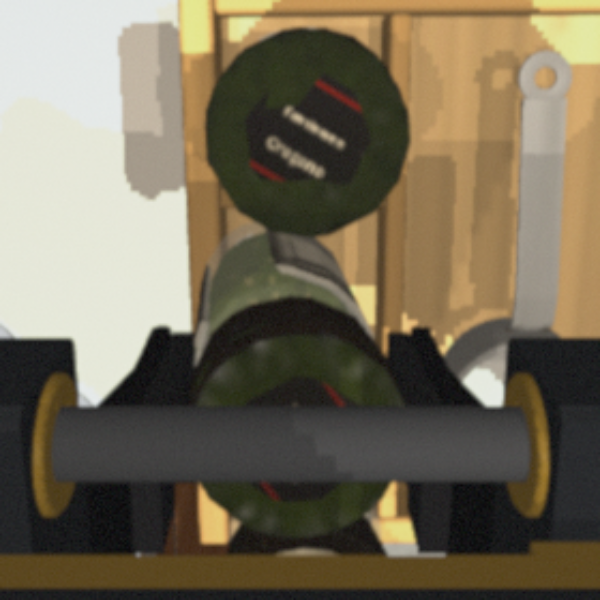

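The held jar is resting on a wall top (15.7 N). Its base sits left of the cell's centre in the image. I'll measure the offset.

```bash
python3 - <<'E'
from h import *
d=dict(np.load("w3.npz"));R,t=wrist_ext(d,d)
r=lambda uv,z:ray(d,[np.array(uv)*280/600+[180,120]],z,R,t)[0].round(4)
for n,uv,z in [("jarb cap",(308,132),.218),("endwall inner",(221,300),.139),("part left",(385,300),.139),("part L far",(385,30),.139),("endwall inner far",(217,30),.139),("far wall inner",(300,13),.139),("held L",(193,435),.241),("held R",(405,435),.241),("held front",(298,335),.241),("held back",(298,538),.241)]:
    print(n,r(uv,z))
E
```

```text
jarb cap [0.4689 0.3019 0.218 ]
endwall inner [0.409  0.3266 0.139 ]
part left [0.4088 0.2767 0.139 ]
part L far [0.4881 0.2789 0.139 ]
endwall inner far [0.4882 0.3258 0.139 ]
far wall inner [0.4927 0.3026 0.139 ]
held L [0.4174 0.3229 0.241 ]
held R [0.4173 0.2848 0.241 ]
held front [0.4365 0.304  0.241 ]
held back [0.3962 0.3041 0.241 ]
```

```bash
python3 -m inch '[[[0,0,-6],[0,0,0]],[[0,0,-6],[0,0,0]],[[-3.5,2.5,0],[0,0,0]],[[0,0,0],[0,0,0]],[[0,0,4],[0,0,0]],[[0,0,4],[0,0,0]],[[0,0,4],[0,0,0]],[[0,0,4],[0,0,0]],[[0,0,0],[0,0,0]],[[0,0,0],[0,0,0]]]'
```

```text
time: 8.35
position: [0.4084, 0.3009, 0.2198]
tool_rot: [3.14, -0.001, -0.002]
ft_force: [-0.1, -1.1, -1.5]
grip_width: 0.471
```

```bash
python3 -m inch '[[[0,0,3],[0,0,0]],[[0,0,3],[0,0,0]],[[0,0,3],[0,0,0]],[[0,0,2],[0,0,0]],[[0,0,1],[0,0,0]],[[0,0,0],[0,0,0]],[[0,0,0],[0,0,0]],[[0,0,0],[0,0,0]],[[0,0,0],[0,0,0]],[[0,0,0],[0,0,0]]]'
```

```text
time: 9.35
position: [0.4086, 0.3016, 0.2084]
tool_rot: [-3.142, 0.0, 0.0]
ft_force: [-0.3, -1.4, -2.1]
grip_width: 0.469
```

```bash
python3 -m inch '[[[0,0,1],[0,0,0]],[[0,0,1],[0,0,0]],[[0,0,1],[0,0,0]],[[0,0,1],[0,0,0]],[[0,0,0],[0,0,0]],[[0,0,0],[0,0,0]],[[0,0,0],[0,0,0]],[[0,0,0],[0,0,0]],[[0,0,0],[0,0,0]],[[0,0,0],[0,0,0]]]'
```

```text
time: 10.35
position: [0.4089, 0.3016, 0.2047]
tool_rot: [-3.141, 0.001, -0.0]
ft_force: [-1.3, -3.5, 3.9]
grip_width: 0.469
```

```bash
python3 -m inch '[[[0,0,0],[0,0,0]],[[0,0,0],[0,0,0]],[[0,0,0],[0,0,0]],[[0,0,0],[0,0,0]],[[0,0,0],[0,0,0]],[[0,0,-5],[0,0,0]],[[0,0,-15],[0,0,0]],[[0,0,-25],[0,0,0]],[[0,0,-30],[0,0,0]],[[0,0,-25],[0,0,0]]]' 0 && python3 -m inch '[[[0,30,0],[0,0,0]],[[0,45,0],[0,0,0]],[[0,45,0],[0,0,0]],[[0,45,0],[0,0,0]],[[0,35,0],[0,0,0]],[[0,0,0],[0,0,-8.2]],[[0,0,0],[0,0,-8.2]],[[0,0,0],[0,0,-8.2]],[[0,0,0],[0,0,-8.2]],[[0,0,0],[0,0,-8.2]]]' && python3 -m inch '[[[0,0,0],[0,0,-8.2]],[[0,0,0],[0,0,-8.2]],[[0,0,0],[0,0,-8.2]],[[0,0,0],[0,0,-8.2]],[[0,0,0],[0,0,-8.2]],[[0,0,0],[0,0,-8]],[[0,0,0],[0,0,0]],[[0,0,0],[0,0,0]],[[0,0,0],[0,0,0]],[[0,0,0],[0,0,0]]]'
python3 - <<'E'
from h import *
from bench import ctrl,optics
s=ctrl.get_state();d=optics.get_image("wrist");e=optics.get_image("side")
np.savez("w4.npz",**d,position=s["position"],tool_rot=s["tool_rot"])
e=optics.get_image("scene")
print(s["position"],s["tool_rot"],s["joint_positions"])
c=np.zeros((600,800,3),np.uint8);c[:330,:440]=cv2.resize(d["image"][:,:,::-1],(440,330))
c[:,440:]=cv2.resize(e["image"][190:340,240:330,::-1],(360,600),interpolation=cv2.INTER_CUBIC)
cv2.imwrite("pics/c4.png",c)
E
```

```text
time: 11.35
position: [0.4089, 0.302, 0.3073]
tool_rot: [-3.141, 0.0, -0.003]
ft_force: [1.1, 0.4, 0.7]
grip_width: 0.998
time: 12.35
position: [0.4089, 0.102, 0.3059]
tool_rot: [2.939, 1.109, 0.003]
ft_force: [0.1, 0.1, -1.3]
grip_width: 1.002
time: 13.35
position: [0.4087, 0.1015, 0.3047]
tool_rot: [2.223, 2.219, 0.0]
ft_force: [0.6, -0.5, 0.5]
grip_width: 1.004
[0.4086979  0.10149361 0.30474965] [2.22329756e+00 2.21919600e+00 1.95956306e-04] [ 0.38155419 -0.20884648 -0.58164842  1.84806123 -0.11459244  1.46920748
 -0.18025776]
```

View pics/c4.png

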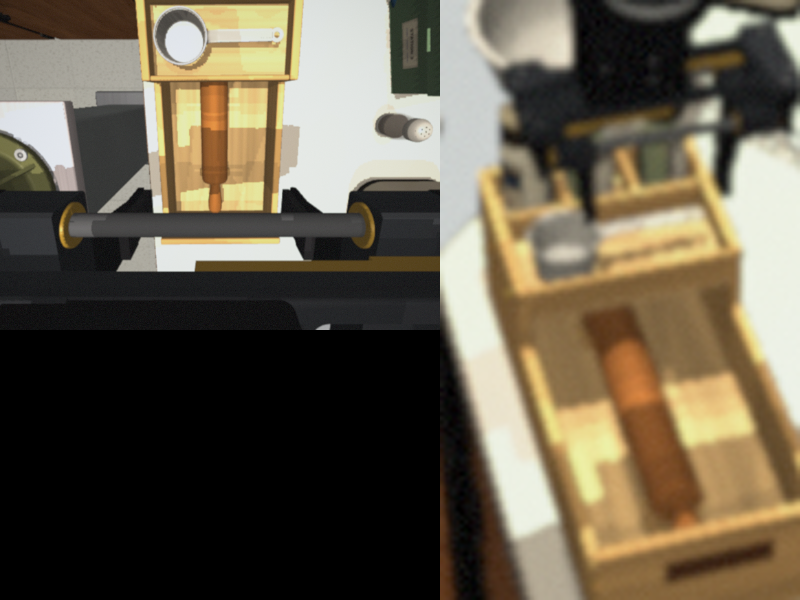

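The pin barrel is at columns 202–227 in this wrist crop, the well is clear, and the cup is in place. cell1 is hidden behind the gripper in the scene crop.

```bash
python3 - <<'E'
from h import *
d=dict(np.load("w4.npz"));R,t=wrist_ext(d,d)
hsv=cv2.cvtColor(d["image"],cv2.COLOR_RGB2HSV);m=cv2.inRange(hsv,(5,150,40),(14,255,255))
k=1.4545
for row in (150,200,250):
    c=np.where(m[row,260:360])[0]+260; print(row,c.min(),c.max(),ray(d,[(c.min(),row),(c.max(),row)],.05,R,t).round(4).tolist())
for n,uv,z in [("lip front mid",(150*k,80*k),.139),("lip front far",(297*k,78*k),.139),("barrel end",(215*k,183*k),.05),("tip",(215*k,212*k),.044),("nearwall in",(177*k,90*k),.08),("farwall in",(272*k,100*k),.08)]: print(n,ray(d,[uv],z,R,t)[0].round(4))
E
```

```text
150 293 329 [[0.3871, 0.1576, 0.05], [0.4242, 0.1574, 0.05]]
200 294 329 [[0.3871, 0.1054, 0.05], [0.4246, 0.1053, 0.05]]
250 294 329 [[0.3861, 0.0494, 0.05], [0.4249, 0.0493, 0.05]]
lip front mid [0.3339 0.1871 0.139 ]
lip front far [0.5016 0.1887 0.139 ]
barrel end [0.4067 0.0303 0.05  ]
tip [ 0.4064 -0.0244  0.044 ]
nearwall in [0.3556 0.1764 0.08  ]
farwall in [0.4866 0.1626 0.08  ]
```

```bash
python3 -m inch '[[[0,-3,20],[0,0,0]],[[0,0,35],[0,0,0]],[[0,0,35],[0,0,0]],[[0,0,35],[0,0,0]],[[0,0,35],[0,0,0]],[[0,0,30],[0,0,0]],[[0,0,30],[0,0,0]],[[0,0,25],[0,0,0]],[[0,0,17],[0,0,0]],[[0,0,0],[0,0,0]]]' && python3 -c "
from bench import ctrl;s=ctrl.get_state();print(s['joint_positions'],s['position'],s['ft_force'])"
```

```text
time: 14.5
position: [0.4036, 0.1012, 0.0405]
tool_rot: [-2.219, -2.218, 0.006]
ft_force: [-0.8, -0.9, 0.1]
grip_width: 1.001
[ 0.34761949  0.07664474 -0.66531931  2.19300223  0.05840258  0.89406938
 -0.35371905] [0.4035567  0.10115741 0.0404537 ] [-0.78830999 -0.85448529  0.09653322]
```

Reached without contact. Close on the pin.

```bash
python3 -m inch '[[[0,0,0],[0,0,0]],[[0,0,0],[0,0,0]],[[0,0,0],[0,0,0]],[[0,0,0],[0,0,0]],[[0,0,0],[0,0,0]],[[0,0,0],[0,0,0]],[[0,0,0],[0,0,0]],[[0,0,0],[0,0,0]],[[0,0,-3],[0,0,0]],[[0,0,-3],[0,0,0]]]' 1 55
```

```text
time: 15.5
position: [0.4052, 0.1013, 0.0482]
tool_rot: [-2.221, -2.221, 0.001]
ft_force: [1.1, -0.2, -4.9]
grip_width: 0.469
```

```bash
python3 -m inch '[[[0.2,0,-7.5],[0,-3,0]],[[0.2,0,-7.5],[0,-3,0]],[[0.2,0,-7.5],[0,-3,0]],[[0.2,0,-7.5],[0,-3,0]],[[0.2,0,-7.5],[0,-3,0]],[[0.2,0,-7.5],[0,-3,0]],[[0,0,0],[0,0,0]],[[0,0,0],[0,0,0]],[[0,0,0],[0,0,0]],[[0,0,0],[0,0,0]]]' 
python3 - <<'E'
from h import *
from bench import ctrl,optics
s=ctrl.get_state();print(s["joint_positions"])
d=optics.get_image("wrist");e=optics.get_image("scene");f=optics.get_image("side")
c=np.zeros((600,800,3),np.uint8);c[:330,:440]=cv2.resize(d["image"][:,:,::-1],(440,330))
c[:,440:]=cv2.resize(e["image"][190:340,240:330,::-1],(360,600),interpolation=cv2.INTER_CUBIC)
c[340:600,:390]=cv2.resize(f["image"][240:340,230:380,::-1],(390,260))
cv2.imwrite("pics/c5.png",c)
E
```

```text
time: 16.5
position: [0.4054, 0.1076, 0.0925]
tool_rot: [2.054, 2.05, -0.326]
ft_force: [-0.6, 0.5, -3.5]
grip_width: 0.469
[ 0.16875572  0.12583409 -0.7443215   2.0712256   0.37503696  1.1831997
 -0.76001937]
```

View pics/c5.png

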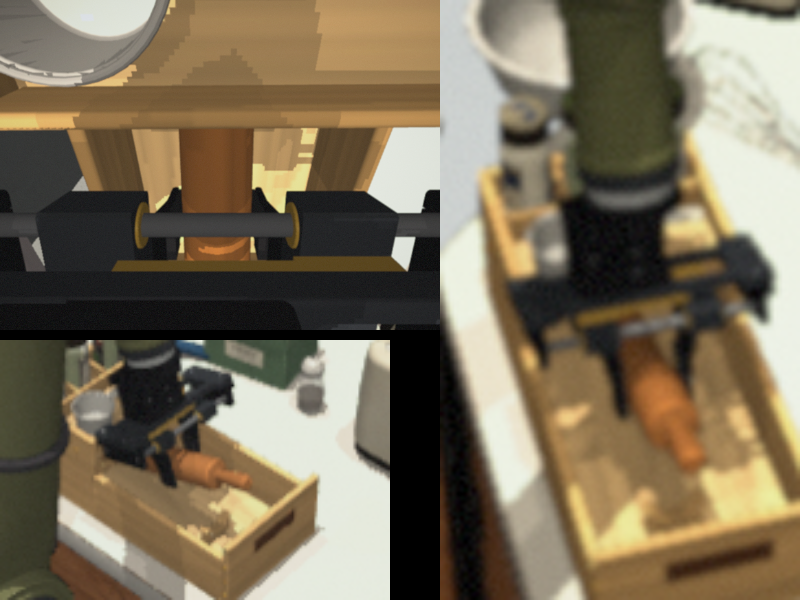

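The pin is tilted in the gripper and carries only its weight; its right tip is at about scene (303, 306). I'll check that against the expected position.

```bash
python3 - <<'E'
from h import *
d=np.load("scene.npz")
for a in (12,18,24,30):
    c,s=np.cos(np.radians(a)),np.sin(np.radians(a))
    print(a,proj(d,[[.4054,.1076-.125*c,.093+.125*s],[.4054,.1076-.072*c,.093+.072*s]]).round(1).tolist())
E
```

```text
12 [[304.4, 310.4], [299.4, 299.7]]
18 [[304.1, 306.6], [299.2, 297.5]]
24 [[303.6, 302.5], [299.0, 295.2]]
30 [[303.1, 298.2], [298.7, 292.8]]
```

```bash
python3 -m inch '[[[-8,0,0],[0,0,0]],[[-12,0,0],[0,0,0]],[[-12,0,0],[0,0,0]],[[-12,0,0],[0,0,0]],[[-12,0,0],[0,0,0]],[[-12,0,0],[0,0,0]],[[-8,0,0],[0,0,0]],[[-4,0,0],[0,0,0]],[[0,0,0],[0,0,0]],[[0,0,0],[0,0,0]]]';python3 -c "
from bench import ctrl;s=ctrl.get_state();print(s['joint_positions'])"
```

```text
time: 17.65
position: [0.4056, 0.0328, 0.1175]
tool_rot: [2.052, 2.052, -0.325]
ft_force: [0.6, -0.0, -4.6]
grip_width: 0.468
[ 2.82440196e-01 -1.42667562e-03 -6.71247018e-01  2.11562342e+00
  3.14842469e-01  1.16799082e+00 -5.33673877e-01]
```

```bash
python3 -m inch '[[[-8,1,0],[0,0,0]],[[-12,2,0],[0,0,0]],[[-12,4,0],[0,0,0]],[[-12,4,0],[0,0,0]],[[-12,4,0],[0,0,0]],[[-12,4,0],[0,0,0]],[[-12,4,0],[0,0,0]],[[-8,2,0],[0,0,0]],[[0,0,0],[0,0,0]],[[0,0,0],[0,0,0]]]';python3 - <<'E'
from h import *
from bench import ctrl,optics
s=ctrl.get_state();print(s["joint_positions"])
p=s["position"];a=Rt.from_rotvec(s["tool_rot"]).as_matrix()[:,0];print("tips",p+.213*a,p-.127*a)
e=optics.get_image("side");d=optics.get_image("scene")
c=np.zeros((600,800,3),np.uint8)
c[:,440:]=cv2.resize(d["image"][190:340,240:330,::-1],(360,600),interpolation=cv2.INTER_CUBIC)
c[:330,:440]=cv2.resize(e["image"][220:370,230:430,::-1],(440,330))
cv2.imwrite("pics/c6.png",c)
E
```

```text
time: 18.65
position: [0.4305, -0.0511, 0.1446]
tool_rot: [2.053, 2.052, -0.325]
ft_force: [0.7, -0.0, -3.6]
grip_width: 0.471
[ 0.38316427 -0.03077367 -0.56292101  2.07975986  0.31874655  1.16501655
 -0.31776509]
tips [0.43057735 0.15153673 0.07885253] [ 0.43039506 -0.1718646   0.18378846]
```

View pics/c6.png

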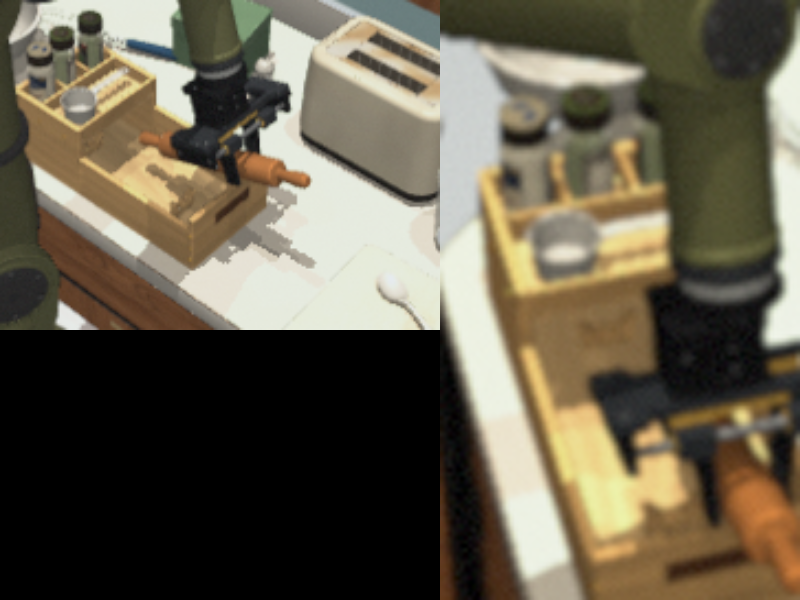

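All three jars stand in their cells. The pin's left tip has come about 35 mm out from under the shelf edge. Lift it, then level it.

```bash
python3 -m inch '[[[-3,0,-10],[0,0,0]],[[-6,0,-19],[0,0,0]],[[-6,0,-19],[0,0,0]],[[-6,0,-19],[0,0,0]],[[-6,0,-19],[0,0,0]],[[-6,0,-19],[0,0,0]],[[-6,0,-19],[0,0,0]],[[-6,0,-19],[0,0,0]],[[-6,0,-19],[0,0,0]],[[-3,0,-10],[0,0,0]]]' && python3 -m inch '[[[0,0,0],[0,3,0]],[[0,0,0],[0,3,0]],[[0,0,0],[0,3,0]],[[0,0,0],[0,3,0]],[[0,0,0],[0,3,0]],[[0,0,0],[0,3,0]],[[0,0,0],[0,0,0]],[[0,0,0],[0,0,0]],[[0,0,0],[0,0,0]],[[0,0,0],[0,0,0]]]' && python3 -m inch '[[[0,0,0],[0,0,0]],[[0,0,0],[0,0,0]],[[0,0,0],[0,0,0]],[[0,0,0],[0,0,0]],[[0,0,0],[0,0,0]],[[0,0,0],[0,0,0]],[[0,0,0],[0,0,0]],[[0,0,0],[0,0,0]],[[0,0,0],[0,0,0]],[[0,0,0],[0,0,0]]]'
python3 - <<'E'
from h import *
from bench import ctrl,optics
s=ctrl.get_state();print(abs(s["qd"]).max())
p=s["position"];a=Rt.from_rotvec(s["tool_rot"]).as_matrix()[:,0];print("tips",p+.213*a,p-.127*a)
d=optics.get_image("scene");e=optics.get_image("side")
print(proj(d,[p+.213*a,p-.127*a,p-.072*a]),proj(e,[p+.213*a,p-.127*a,p-.072*a]))
c=np.zeros((600,800,3),np.uint8)
c[:,400:]=cv2.resize(d["image"][170:350,230:350,::-1],(400,600),interpolation=cv2.INTER_CUBIC)
c[:300,:400]=cv2.resize(e["image"][180:330,200:400,::-1],(400,300))
cv2.imwrite("pics/c7.png",c)
E
```

```text
time: 19.75
position: [0.4311, -0.0489, 0.3274]
tool_rot: [2.05, 2.051, -0.322]
ft_force: [0.4, -0.4, -4.0]
grip_width: 0.472
time: 20.75
position: [0.4306, -0.0487, 0.325]
tool_rot: [2.22, 2.222, -0.001]
ft_force: [-0.2, -0.1, -3.6]
grip_width: 0.467
time: 21.75
position: [0.4306, -0.0495, 0.325]
tool_rot: [2.222, 2.221, -0.0]
ft_force: [0.6, -0.5, -4.5]
grip_width: 0.465
0.002064798738575597
tips [0.4307294  0.16353066 0.32498572] [ 0.4305718  -0.1764693   0.32501515]
[[295.79098253 213.86458523]
 [333.91138816 301.97038622]
 [326.79375238 285.51301791]] [[291.66393523 223.58880199]
 [375.67500834 270.22610565]
 [360.95249576 262.05215729]]
```

View pics/c7.png

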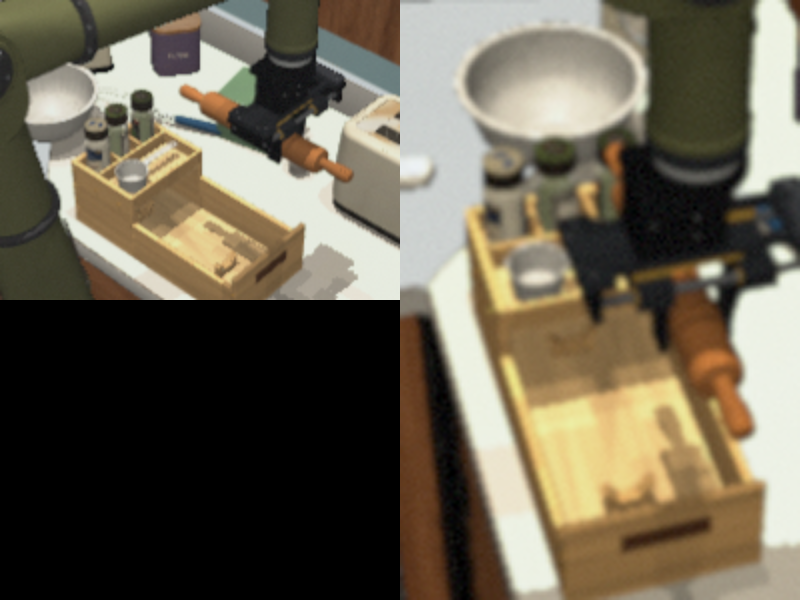

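The pin is level and clear of everything; its tips at side pixels (291, 226) and (376, 268) match the predicted ones. Jars, cup and bowl are in place.

```bash
python3 -c "
from bench import close_job;print(close_job())"
```

```text
the job is handed in; nothing more can be done
None
```

The job is handed in. The stray jar stands upright in the middle cell, released. The pin is out of the caddy, held level and motionless in the gripper.

- **Jar:** On the first try its base came down on a cell wall top with about 16 N. I lifted it, shifted it about 4 mm and lowered it in. It seated gently at the expected height.
- **Pin:** I lifted it 6 mm, tilted it 18° and drew it out along its own axis. I then raised it and levelled it. The force readings between moves showed only its weight, about 4 N.
- **Last checks:** The finish came at about 21.8 s and the arm was still.
    - **Height:** The pin's axis is at z ≈ 0.325 m, so its lowest point is about 0.30 m. That is roughly 165 mm above the highest wall. Both tips in the side camera matched the computed positions to within about 3 pixels.
    - **Other objects:** In the last pictures the jars, the cup and the bowl looked unchanged. The jug was outside those crops, so I did not check it again, but the arm did not go near it.
- **Pictures:** I viewed 11, one over the budget of 10.

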